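Open the safety-capped solvent bottle with the fume extractor running

ROBOT

A 6-joint arm with a two-finger parallel gripper is mounted at the origin on the work surface. World frame = base frame: x ahead of the robot, y to its left, z up, the work surface at z = 0. Lengths are in m, angles in degrees, forces in N, time in s.
With the tool pointing down it reaches from about 0.325 to 1 m from the base axis. Payload 5.1 kg.
Tool frame: the origin (TCP) lies at the very end of the fingers, on their centre line; the grasp point (between the pads) lies 19 mm behind it (robot.grip_point_offset is the z of the grasp point in the tool frame, in m); z points along the fingers, y is the line along which they close (so a half turn about z gives the same grasp; the last joint's range is limited). The gripper opens to 85 mm and grips with 20 to 120 N. Pads are 22 mm wide; open, the fingers measure 114 mm over their backs; the gripper's body (76 mm by 85 mm) begins 54 mm behind the grasp point. The pads swing forward as they close: fully open they stand 13 mm farther back than shut.
Start: joints at [-71.368, 7.093, 94.555, -0, 78.352, -4.733], TCP at [0.258, -0.597, 0.231] pointing down, gripper open.
Joint ranges: [-149.61, 149.61], [-58.7, 133.49], [1.44, 155.28], [-77.14, 257.14], [18.33, 153.61], [-166.67, 166.67]. Speed limits (degrees/s): [147.25, 147.25, 180, 180, 180, 180].

INTERFACE

Orientations are given as [roll, pitch, yaw] about the fixed x, y, z axes, in that order (R = Rz(yaw) Ry(pitch) Rx(roll)).
In Python, from plant import robot, eyes, order gives the robot as it stands.
- The arm moves only by the tool step_arm, never from a script. Its argument "targets" is a list of rows, each an object with "slide": the shift along the tool's x, y, z in units of 30 mm (1.0 is 30 mm), a list of three; "rotation": the turn, a rotation vector about the tool's x, y, z in units of 8 degrees (1.0 is 8 degrees), a list of three. In form: [{"slide": [tx, ty, tz], "rotation": [rx, ry, rz]}, ...]. A call has 1 to 12 rows; each row shifts and turns the commanded pose from where the row before left it, along the tool's axes as they then stand; what a row does not reach is not made up. A row lasts 1/10 s, in which the tool goes at most 50 mm and 8.59 degrees, less where a joint would pass 70% of its speed; a pose out of reach is approached as far as the arm can. A call is refused whole if a number of a shift passes 1 or a number of a turn 1, either way. A call with a gripper value outside its range is refused whole. "jaw" is the closure, from -1 (fully open) to 1 (shut), set as the call begins (left out, the last holds). The fingers move at their own pace and stop on an object; "squeeze" is the grip in N (left out, the last holds). Time passes only in rows, so rows that do not move let the fingers close. It gives the time, the measured TCP pose, the force, the opening and the grip force at its end, in the units of the state.
- robot.observe(): the state, without advancing time (a new reading comes with each control period).
- eyes.capture(name): name is "scene" or "side" or "wrist"; returns a dict with "img" (480x640x3 uint8, red, green, blue), "fx", "fy", "cx", "cy" (pixels), "world_to_cam" (4x4, takes a point from world to camera coordinates). Camera axes: x right, y down, z forward; pixel columns grow to the right and rows downward; lengths in m; the calibration is good to about 2 mm. The wrist camera is an equidistant fisheye: a pixel r from the principal point sees the ray r / f radians off the axis. A picture is of the moment at which its call begins. There is no depth.
- order.hand_in(): hands the job in; it is judged then, once.
Trained networks look in the newest picture that a camera, given by its name, has taken for a name from the list of things; names that differ only in an ending like _2 or _b are one class to them, and where a whole thing is asked for, a point or a joint stands for the part that bears it (a point fixed in the world has none). Each returns a list of dicts, best first, with "p" (0 to 1); they miss things now and then, are a little off and sometimes report something else, mostly with a low value. They report only what shows in the picture. A call takes as long as a camera call. They do not tell look-alikes from the thing itself.
- eyes.silhouettes(label, camera): "pixels" (480x640 bool, what is visible of it) and "location" ([column, row] in pixels, amid what is visible of it).
The state is a dict: "clock": time; "joint_positions": joint angles; "joint_velocities": joint speeds; "tau": joint torques, N m; "position": TCP position; "orientation": TCP orientation; "ft_force": force on the tool from outside, world axes, zero at the start; "wrist_torque": the same for the moment, N m; "opening": opening from 0.0 (shut) to 1.0 (fully open); "finger_force": force on a finger pad.
Only numpy, scipy, OpenCV 4.12 (cv2) and the standard library are available. Lean on these libraries where they do the work, as an engineer would, in place of code of your own. Each camera call takes 0.05 s, during which the arm holds its last target. There are 200 camera calls.

TASK

Before opening the solvent, press the green power key on the fume extractor fully down and let it come up, then do the same with the blue high-speed key, and keep off the red stop key. Then press the bottle's red safety cap down, twist it counter-clockwise while it is down until it is free, and lift it straight off. Finish still holding the cap in the gripper, level and at rest over the bottle's mouth, about 10 cm above the rim, and do not disturb the other things on the desk.

Things in the scene. Friction and masses are not known exactly. Their poses are not given: they have to be found in the camera images.
- bottle: blue solvent bottle, fixed upright in a round steel foot 120 mm across; body 84 mm across up to 98 mm high, tapering to 41 mm at 120 mm, white neck above. Origin: centre of the foot's underside, on the desk; z up. Red mark on its shoulder (its +x side): where the cap's white line points when locked; green mark, 60 degrees counter-clockwise from above: where it points when free
- bottle_mouth (a point): centre of the bottle's rim, 159 mm above the desk, under the cap. The cap's lugs are clear of the neck once it is lifted 10 mm, its lower edge clear of the rim after 20 mm
- cap: red round push-and-turn cap, 54 mm across, 30 mm tall, about 40 g, hollow. Origin: centre of its lower edge, 140 mm above the desk while locked; z up; x along the white line on its top. Three lugs lock it: it turns only while pressed down more than 4 mm (best 5 to 6, solid stop at 7). It turns counter-clockwise seen from above, clears the lock after 35 degrees, is blocked at 83; 60 is best
- cap_top (a point): centre of the cap's flat top, 30 mm above the cap's origin, 170 mm above the desk while locked
- liner (a joint): spring-loaded grey disc in the bottle's mouth that carries the cap: 0 with the cap locked and not pressed, grows by how far the cap is pressed down (m, up to 0.007), -0.002 when the cap is off. Spring: 4 N at 0, 6.4 N at 4 mm, 8.2 N at 7 mm
- extractor: fume extractor, fixed: grey key ledge 210 x 125 mm, 50 mm high, with three keys in a row 60 mm apart along its x; behind them, from 65 mm towards its +y, a white housing 250 x 170 mm, 180 mm high. Origin: underside of the ledge, z up
- key_green_top (a point): centre of the top of the round green key (power), 28 mm across, in a black collar 44 mm across, 68 mm above the desk when up; moves with the key. The keys' places in the row vary
- key_green (a joint): travel of the green key (m): 0 up, 0.006 fully down; springs back; 1.5 N at first, 5 N fully down
- key_blue_top (a point): centre of the top of the round blue key (high speed), 28 mm across, in a black collar 44 mm across, 68 mm above the desk when up; moves with the key. The keys' places in the row vary
- key_blue (a joint): travel of the blue key (m): 0 up, 0.006 fully down; springs back; 1.5 N at first, 5 N fully down
- key_red_top (a point): centre of the top of the round red key (stop), 28 mm across, in a black collar 44 mm across, 68 mm above the desk when up; moves with the key. The keys' places in the row vary
- key_red (a joint): travel of the red key (m): 0 up, 0.006 fully down; springs back; 1.5 N at first, 5 N fully down
- stapler: blue and black desk stapler, 130 x 32 x 50 mm, lying between the bottle and the extractor; loose, origin at the centre of its underside; not to be disturbed
- water_bottle: clear water bottle with a blue cap, 64 mm across, 200 mm tall; loose, origin at the centre of its underside; not to be disturbed
- can: yellow-banded steel can, 66 mm across, 100 mm tall; loose, origin at the centre of its underside; not to be disturbed
- mug: white mug, 80 mm across, 95 mm tall; loose, origin at the centre of its underside; not to be disturbed
- tape_roll: orange roll of packing tape lying flat, 100 mm across, 45 mm tall; loose, origin at the centre of its underside; not to be disturbed
- carton: small closed cardboard carton, 90 x 110 x 70 mm; loose, origin at the centre of its underside; not to be disturbed
- pen_cup: black pen cup, 72 mm across, 95 mm tall, pens to 145 mm; loose, origin at the centre of its underside; not to be disturbed
Not all that is in view belongs to the job. What is shaped like the cap but turquoise is not meant.

How it is judged:
By the outcome, as a careful person would: the job done as asked, in the order asked, and still so for the second after the job is handed in, while the arm keeps its last pose, push and grip.
It also fails if it takes over 50 s, if anything falls off the work surface, if the arm or the gripper's body presses on something with over 40 N, if the wrist force passes 120 N, or if a joint passes its speed limit or range.

## Working session

There is one attempt and no reset: what is moved stays moved. The work goes in short steps, Python scripts to look and compute and a tool call to move; the robot and the scene stay as the last step left them, time stands still between calls to the robot, and variables do not carry over. Pictures are saved under pics/ and viewed, at most 10 in all, crops included, and the job is handed in when it is done.

Besides the shell and the picture viewer there is one more tool, called after ">>>" as name(argument=value, ...) on one line, values as JSON. step_arm: Moves the arm, as the interface text tells. Its arguments: {"type":"object","properties":{"targets":{"type":"array"},"jaw":{"type":"number"},"squeeze":{"type":"number"}},"required":["targets"]}

```bash
mkdir -p pics; ls; python3 - <<'E'
from plant import robot, eyes, order
import cv2,numpy as np,json
ims=[]
for n in ("scene","side"):
    c=eyes.capture(n); ims.append(c["img"])
    cv2.imwrite(f"pics/{n}0.png",c["img"][:,:,::-1])
    np.savez(f"{n}0.npz",**c)
    print(n,c["fx"],c["fy"],c["cx"],c["cy"],np.round(c["world_to_cam"],3).tolist())
    for l in ("cap","key_green_top","key_blue_top","key_red_top","bottle","extractor"):
        print(l,[(round(float(d["p"]),2),np.round(d["location"],1).tolist(),int(d["pixels"].sum())) for d in eyes.silhouettes(l,n)])
print(robot.observe(),robot.grip_point_offset)
E
```

```text
pics
scene 563.5166465498262 563.5166465498262 324.7455756352348 233.79019552321287 [[-0.702, 0.712, -0.017, 0.485], [0.528, 0.503, -0.684, -0.195], [-0.479, -0.489, -0.729, 1.397], [0.0, 0.0, 0.0, 1.0]]
cap [(0.82, [303.5, 211.3], 548), (0.62, [367.6, 195.5], 791)]
key_green_top [(0.5, [494.9, 337.3], 224)]
key_blue_top [(0.63, [366.5, 198.3], 722), (0.52, [509.4, 317.5], 201)]
key_red_top [(0.7, [199.5, 192.4], 1434), (0.54, [471.9, 358.1], 263)]
bottle [(0.9, [367.3, 240.7], 2853), (0.22, [367.5, 194.5], 676)]
extractor [(0.9, [555.4, 371.1], 23992), (0.54, [473.8, 358.8], 238)]
side 520.2582093567303 520.2582093567303 330.12897570259094 242.7864202724848 [[-0.677, -0.736, 0.013, 0.341], [-0.564, 0.507, -0.652, 0.474], [0.473, -0.449, -0.758, 0.81], [0.0, 0.0, 0.0, 1.0]]
cap [(0.86, [362.2, 273.6], 817), (0.62, [404.3, 269.3], 579), (0.37, [411.3, 181.2], 1448)]
key_green_top [(0.5, [360.7, 273.9], 853)]
key_blue_top [(0.73, [229.0, 414.1], 224)]
key_red_top [(0.65, [191.9, 368.5], 220), (0.3, [409.3, 182.6], 1487)]
bottle [(0.62, [355.1, 313.8], 2759)]
extractor [(0.66, [132.1, 424.2], 24202)]
{'clock': 0.7, 'joint_positions': array([-7.13669211e+01,  7.09084933e+00,  9.45538749e+01,  2.39834568e-03,
        7.83514846e+01, -4.73252328e+00]), 'joint_velocities': array([-0.11354291,  0.07558822, -0.02507299,  0.01166303,  0.01857158,
        0.01601183]), 'tau': array([ 1.03611114e-04, -4.23446596e+01, -3.65662622e+01, -1.29766663e-04,
        4.16892617e-04,  2.93701341e-06]), 'position': array([ 0.25777329, -0.5967034 ,  0.23136293]), 'orientation': array([ 1.79996028e+02, -2.02818877e-03,  2.33651181e+01]), 'ft_force': array([ 0.45638095, -1.10960245,  0.48039751]), 'wrist_torque': array([ 0.03330432, -0.01280137, -0.00500512]), 'finger_force': 0.0, 'opening': 1.0038452491957117} -0.0187
```

View pics/scene0.png

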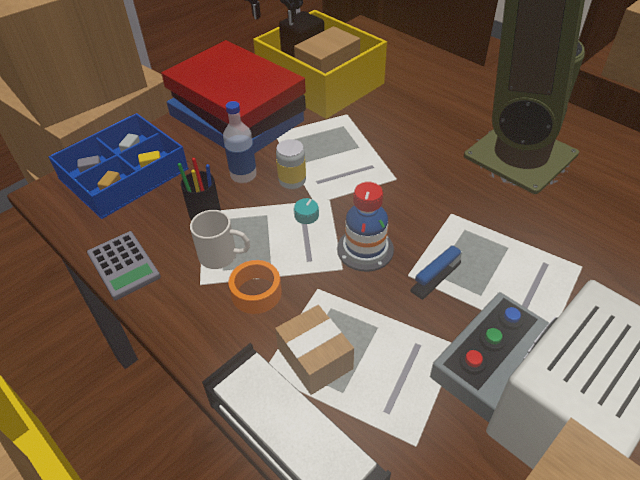

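View pics/side0.png

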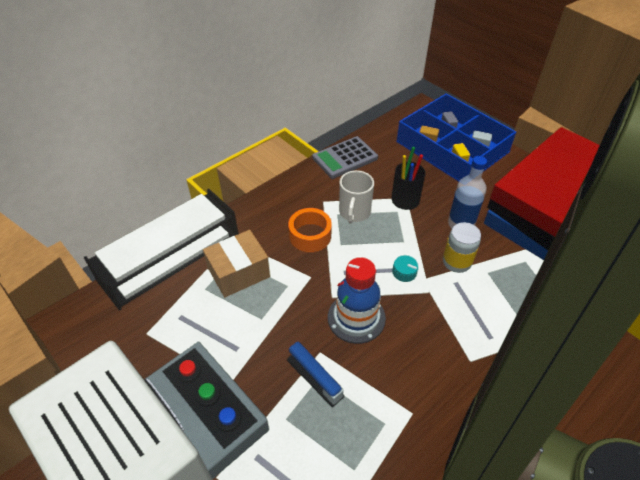

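The red cap on the blue bottle is at scene (368,195) and side (361,271). The turquoise look-alike at scene (306,210) and side (405,268) lies on the paper and isn't the one meant. Keys in the scene picture are blue (513,314), green (495,336) and red (474,358). Next I measure positions and make an enlarged crop to confirm.

```bash
cat > h.py <<'E'
import numpy as np,cv2
from scipy.optimize import minimize,least_squares
def load(n): return dict(np.load(n+".npz"))
def proj(c,P):
    P=np.atleast_2d(P); q=P@c["world_to_cam"][:3,:3].T+c["world_to_cam"][:3,3]
    return np.c_[c["fx"]*q[:,0]/q[:,2]+c["cx"],c["fy"]*q[:,1]/q[:,2]+c["cy"]]
def ray(c,uv,z):
    W=c["world_to_cam"];R=W[:3,:3];o=-R.T@W[:3,3]
    d=R.T@np.array([(uv[0]-c["cx"])/c["fx"],(uv[1]-c["cy"])/c["fy"],1]);return o+d*(z-o[2])/d[2]
def mask(c,col,at,r):
    h=cv2.cvtColor(c["img"],cv2.COLOR_RGB2HSV);H,S,V=[h[:,:,i].astype(int) for i in range(3)]
    m={"red":((H<8)|(H>172))&(S>150)&(V>90),"green":(abs(H-65)<20)&(S>120)&(V>70),"blue":(abs(H-112)<12)&(S>150)&(V>110)}[col]
    yy,xx=np.mgrid[:480,:640]; m=m&(np.hypot(xx-at[0],yy-at[1])<r)
    n,l,s,ce=cv2.connectedComponentsWithStats(m.astype(np.uint8))
    return l==1+np.argmax(s[1:,4])
def cyl(c,x,y,r,z0,z1):
    a=np.linspace(0,2*np.pi,60);P=np.vstack([np.c_[x+r*np.cos(a),y+r*np.sin(a),0*a+z] for z in (z0,z1)])
    hull=cv2.convexHull(proj(c,P).astype(np.float32)); x,y,w,h=hull[:,0,0].min(),hull[:,0,1].min(),np.ptp(hull[:,0,0]),np.ptp(hull[:,0,1])
    M=cv2.moments(hull);return np.array([M["m10"]/M["m00"],M["m01"]/M["m00"]])
def cen(m):
    m=m.astype(np.uint8);k=cv2.findContours(m,0,2)[0];hull=cv2.convexHull(max(k,key=len));f=np.zeros_like(m);cv2.fillConvexPoly(f,hull,1)
    return np.array([a.mean() for a in np.nonzero(f)[::-1]])
E
python3 - <<'E'
from h import *
C=[load("scene0"),load("side0")]
for nm,col,ats,r,rad,z0,z1 in [("cap","red",[(368,195),(361,271)],30,.027,.14,.17),("green","green",[(495,336),(206,391)],15,.014,.060,.068),("blue","blue",[(513,314),(228,415)],15,.014,.060,.068),("red","red",[(474,358),(187,368)],15,.014,.060,.068)]:
    M=[mask(c,col,a,r) for c,a in zip(C,ats)]; ce=[cen(m) for m in M]
    for z in ([0] if nm=="cap" else [0]):
        f=lambda p:np.hstack([cyl(c,p[0],p[1],rad,z0,z1)-k for c,k in zip(C,ce)])
        s=least_squares(f,ray(C[0],ce[0],(z0+z1)/2)[:2],diff_step=1e-4)
        print(nm,[int(m.sum()) for m in M],np.round(ce,1).tolist(),np.round(s.x,4),"res px",np.round(s.fun,1))
    if nm=="cap":
        p=s.x
        for c in C:
            g=c["img"].astype(int); t=proj(c,[p[0],p[1],.17])[0]
            a=np.linspace(0,2*np.pi,50);E=proj(c,np.c_[p[0]+.025*np.cos(a),p[1]+.025*np.sin(a),0*a+.17]).astype(np.float32)
            W=[(u,v) for v in range(480) for u in range(640) if abs(u-t[0])<30 and abs(v-t[1])<30 and cv2.pointPolygonTest(E,(u,v),False)>0 and g[v,u,1]>120]
            q=np.array([ray(c,w,.17)[:2]-p for w in W]); print(len(W),np.round(q.mean(0),4),np.degrees(np.arctan2(*q.mean(0)[::-1])), np.round(q[np.argmax(np.hypot(*q.T))],4))
c=C[0]["img"];d=C[1]["img"]
A=cv2.resize(c[165:295,290:490],None,fx=3,fy=3,interpolation=2)[:,:400];B=cv2.resize(d[240:350,300:433],None,fx=3,fy=3,interpolation=2)
K=cv2.resize(c[280:380,430:550],None,fx=2,fy=2)
o=np.zeros((600,800,3),np.uint8)
for im,(y,x) in ((A,(0,0)),(B,(0,401)),(K,(392,0))): o[y:y+im.shape[0],x:x+im.shape[1]]=im[:600-y,:800-x]
cv2.imwrite("pics/crop1.png",o[:,:,::-1])
E
```

```text
cap [373, 707] [[368.8, 191.5], [360.2, 273.0]] [ 0.4965 -0.0711] res px [-0.5  3.3  2.1  0.6]
51 [-0.0026 -0.0039] -123.80221223420374 [-0.0246 -0.003 ]
42 [ 0.0062 -0.004 ] -32.796515437123006 [-0.0046 -0.0245]
green [130, 215] [[493.7, 334.0], [206.1, 390.4]] [0.5398 0.2566] res px [-0.9  2.1  1.5  1.3]Traceback (most recent call last):
  File "<stdin>", line 4, in <module>
  File "h.py", line 15, in mask
    return l==1+np.argmax(s[1:,4])
                ~~~~~~~~~^^^^^^^^^
    return _wrapfunc(a, 'argmax', axis=axis, out=out, **kwds)
    return bound(*args, **kwds)
ValueError: attempt to get argmax of an empty sequence
```

```bash
sed -i 's/(S>150)&(V>90)/(S>110)\&(V>60)/; s/(S>120)&(V>70)/(S>80)\&(V>45)/; s/(S>150)&(V>110)/(S>100)\&(V>70)/; s/abs(H-112)<12/abs(H-112)<15/' h.py
cat > m.py <<'E'
from h import *
C=[load("scene0"),load("side0")]
for nm,col,ats,r,rad,z0,z1 in [("cap","red",[(368,195),(361,271)],30,.027,.14,.17),("green","green",[(495,336),(206,391)],15,.014,.060,.068),("blue","blue",[(513,314),(228,415)],15,.014,.060,.068),("red","red",[(474,358),(187,368)],15,.014,.060,.068)]:
    M=[mask(c,col,a,r) for c,a in zip(C,ats)]; ce=[cen(m) for m in M]
    f=lambda p:np.hstack([cyl(c,p[0],p[1],rad,z0,z1)-k for c,k in zip(C,ce)])
    s=least_squares(f,ray(C[0],ce[0],(z0+z1)/2)[:2],diff_step=1e-4)
    print(nm,[int(m.sum()) for m in M],np.round(ce,1).tolist(),np.round(s.x,4),"res px",np.round(s.fun,1))
c=C[0]["img"];d=C[1]["img"]
A=cv2.resize(c[165:295,320:450],None,fx=3,fy=3,interpolation=2);B=cv2.resize(d[240:350,300:430],None,fx=3,fy=3,interpolation=2)
K=cv2.resize(c[280:380,430:550],None,fx=2,fy=2)
o=np.zeros((600,800,3),np.uint8)
for im,(y,x) in ((A,(0,0)),(B,(0,401)),(K,(392,0))): o[y:y+im.shape[0],x:x+im.shape[1]]=im
cv2.imwrite("pics/crop1.png",o[:,:,::-1])
E
python3 m.py
```

```text
cap [678, 734] [[368.1, 196.3], [360.2, 273.1]] [ 0.4999 -0.069 ] res px [-0.1 -0.  -0.   0.1]
green [177, 249] [[493.8, 334.4], [206.4, 390.8]] [0.5396 0.2569] res px [-0.8  1.6  1.2  1.1]
blue [156, 255] [[512.6, 313.1], [226.8, 415.5]] [0.4798 0.2563] res px [-0.8  1.9  1.3  1.1]
red [236, 230] [[473.6, 358.0], [187.1, 367.6]] [0.6006 0.2579] res px [-0.5  0.9  0.7  0.8]
```

View pics/crop1.png

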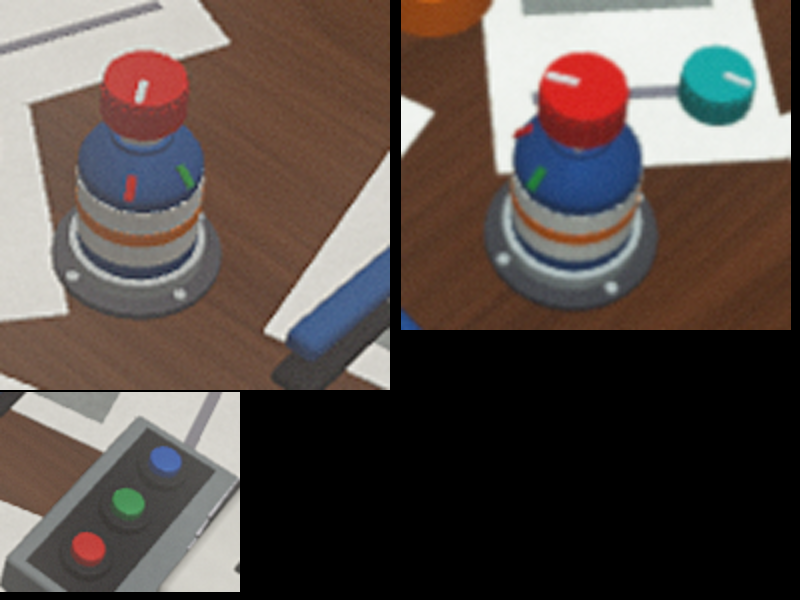

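Crop confirms: the red cap sits on the blue bottle with its white line toward the red mark, and the turquoise cap is loose on the paper. The keys run blue, green, red in a row. Next: line direction, camera mount and clutter heights along the path.

```bash
python3 - <<'E'
from h import *
from plant import robot,eyes
from scipy.spatial.transform import Rotation as R
C=[load("scene0"),load("side0")]; p=np.array([.4999,-.069])
for c,uv in ((C[0],(366,199)),(C[1],(348.3,265))):
    d=ray(c,uv,.17)[:2]-p; print("line",np.round(d,4),np.degrees(np.arctan2(d[1],d[0])))
w=eyes.capture("wrist"); s=robot.observe(); W=w["world_to_cam"]; Rt=R.from_euler("xyz",s["orientation"],degrees=True).as_matrix()
print("cam in tool",Rt.T@(-W[:3,:3].T@W[:3,3]-s["position"]),"axis",Rt.T@W[2,:3],w["fx"])
for l in ("water_bottle","can","mug","stapler","tape_roll","carton","pen_cup","bottle_mouth"):
    P=[]
    for n,c in (("scene",C[0]),("side",C[1])):
        q=[k for k in eyes.silhouettes(l,n) if k["p"]>.4]
        if q:
            v,u=np.nonzero(q[0]["pixels"]); P.append((n,round(float(q[0]["p"]),2),np.round(ray(c,(u.mean(),v.mean()),.05)[:2],2).tolist()))
    print(l,P)
# joint z,x,y free key triangulation
for nm,a,b in (("g",(493.8,334.4),(206.4,390.8)),("b",(512.6,313.1),(226.8,415.5)),("r",(473.6,358),(187.1,367.6))):
    r=least_squares(lambda x:np.hstack([proj(C[0],x)[0]-a,proj(C[1],x)[0]-b]),[.5,.25,.06]);print(nm,np.round(r.x,4),np.round(r.fun,1))
E
```

```text
line [0.0208 0.0126] 31.225855056833275
line [0.0203 0.0117] 30.046265236828894
cam in tool [ 0.06961442  0.00041143 -0.14218346] axis [-0.27646712  0.00123911  0.96102258] 371.64829954431775
water_bottle [('scene', 0.7, [0.5, -0.48]), ('side', 0.71, [0.55, -0.49])]
can [('scene', 0.75, [0.45, -0.35]), ('side', 0.64, [0.45, -0.35])]
mug [('scene', 0.59, [0.72, -0.28]), ('side', 0.8, [0.73, -0.29])]
stapler [('scene', 0.93, [0.48, 0.09]), ('side', 0.71, [0.45, 0.09])]
tape_roll [('scene', 0.9, [0.75, -0.13]), ('side', 0.73, [0.72, -0.13])]
carton [('scene', 0.58, [0.76, 0.05]), ('side', 0.8, [0.75, 0.04])]
pen_cup [('side', 0.83, [0.67, -0.41])]
bottle_mouth [('scene', 0.83, [0.51, -0.06]), ('side', 0.75, [0.49, -0.05])]
g [0.5399 0.2577 0.0696] [ 0.2  0.2  0.2 -0.2]
b [0.48   0.2572 0.0703] [ 0.3  0.2  0.2 -0.2]
r [0.6007 0.2584 0.0675] [ 0.1  0.   0.1 -0.1]
```

>>> step_arm(targets=[{"slide":[0,0,-1],"rotation":[0,0,0.9733]},{"slide":[0,0,-1],"rotation":[0,0,0.9733]},{"slide":[0,0,-1],"rotation":[0,0,0.9733]},{"slide":[0,0,-1],"rotation":[0,0,0]},{"slide":[0.4,-0.9,0],"rotation":[0,0,0]},{"slide":[0.4,-0.9,0],"rotation":[0,0,0]},{"slide":[0.4,-0.9,0],"rotation":[0,0,0]},{"slide":[0.4,-0.9,0],"rotation":[0,0,0]},{"slide":[0.4,-0.9,0],"rotation":[0,0,0]},{"slide":[0.4,-0.9,0],"rotation":[0,0,0]},{"slide":[0.4,-0.9,0],"rotation":[0,0,0]},{"slide":[0.4,-0.9,0],"rotation":[0,0,0]}], jaw=1, squeeze=60)

```text
clock: 2.75
position: [0.354, -0.3795, 0.3514]
orientation: [180.0, -0.0, -0.0]
ft_force: [-0.0, -0.1, 0.5]
opening: -0.003
finger_force: 0.0
```

>>> step_arm(targets=[{"slide":[0.28,-0.97,0],"rotation":[0,0,0]},{"slide":[0.28,-0.97,0],"rotation":[0,0,0]},{"slide":[0.28,-0.97,0],"rotation":[0,0,0]},{"slide":[0.28,-0.97,0],"rotation":[0,0,0]},{"slide":[0.28,-0.97,0],"rotation":[0,0,0]},{"slide":[0.28,-0.97,0],"rotation":[0,0,0]},{"slide":[0.28,-0.97,0],"rotation":[0,0,0]},{"slide":[0.28,-0.97,0],"rotation":[0,0,0]},{"slide":[0.28,-0.97,0],"rotation":[0,0,0]},{"slide":[0.28,-0.97,0],"rotation":[0,0,0]},{"slide":[0.28,-0.97,0],"rotation":[0,0,0]},{"slide":[0.28,-0.97,0],"rotation":[0,0,0]}])

```text
clock: 3.95
position: [0.4546, -0.0302, 0.3516]
orientation: [180.0, -0.0, 0.0]
ft_force: [0.5, 0.4, 0.4]
opening: 0.004
finger_force: 0.0
```

>>> step_arm(targets=[{"slide":[0.28,-0.97,0],"rotation":[0,0,0]},{"slide":[0.28,-0.97,0],"rotation":[0,0,0]},{"slide":[0.28,-0.97,0],"rotation":[0,0,0]},{"slide":[0.28,-0.97,0],"rotation":[0,0,0]},{"slide":[0.28,-0.97,0],"rotation":[0,0,0]},{"slide":[0.28,-0.97,0],"rotation":[0,0,0]},{"slide":[0.28,-0.97,0],"rotation":[0,0,0]},{"slide":[0.28,-0.97,0],"rotation":[0,0,0]},{"slide":[0.28,-0.97,0],"rotation":[0,0,0]},{"slide":[0.04,-0.9,0],"rotation":[0,0,0]},{"slide":[0,0,0],"rotation":[0,0,0]}])

```text
clock: 5.05
position: [0.531, 0.2599, 0.3508]
orientation: [-180.0, 0.1, 0.2]
ft_force: [1.0, 0.2, 0.5]
opening: 0.002
finger_force: 0.0
```

```bash
cat >> h.py <<'E'
def fray(c,uv,z):
    W=c["world_to_cam"];R=W[:3,:3];o=-R.T@W[:3,3]
    x=(uv[0]-c["cx"])/c["fx"];y=(uv[1]-c["cy"])/c["fy"];t=np.hypot(x,y)
    d=R.T@np.array([np.sin(t)*x/t,np.sin(t)*y/t,np.cos(t)]);return o+d*(z-o[2])/d[2]
E
python3 - <<'E'
from h import *
from plant import robot,eyes
w=eyes.capture("wrist"); cv2.imwrite("pics/w1.png",w["img"][:,:,::-1]); np.savez("w1.npz",**w)
for l in ("key_green_top","key_blue_top","key_red_top"):
    for k in eyes.silhouettes(l,"wrist"): print(l,round(float(k["p"]),2),np.round(k["location"],1),np.round(fray(w,cen(k["pixels"]),.067),4))
print(robot.observe()["position"])
E
```

```text
key_green_top 0.77 [326.1 187.6] [0.5403 0.2561 0.067 ]
key_green_top 0.43 [325.9 135. ] [0.5997 0.2573 0.067 ]
key_green_top 0.15 [600.8 241.9] [ 0.4736 -0.1544  0.067 ]
key_blue_top 0.79 [323.9 237.5] [0.4804 0.2559 0.067 ]
key_red_top 0.87 [325.6 131.7] [0.6003 0.2567 0.067 ]
[0.53124495 0.25672594 0.35142349]
```

View pics/w1.png

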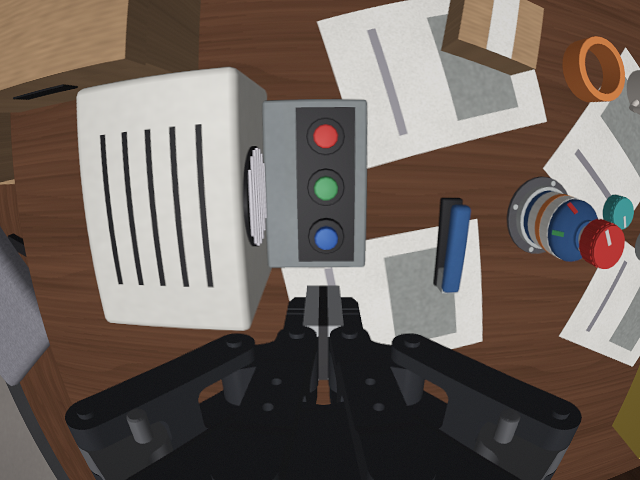

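The wrist view shows red (326,135), green (326,188) and blue (326,238), agreeing with triangulation to about 1 mm. Descending over green.

>>> step_arm(targets=[{"slide":[0.29,0,0.6],"rotation":[0,0,0]},{"slide":[0,0,1],"rotation":[0,0,0]},{"slide":[0,0,1],"rotation":[0,0,0]},{"slide":[0,0,1],"rotation":[0,0,0]},{"slide":[0,0,1],"rotation":[0,0,0]},{"slide":[0,0,1],"rotation":[0,0,0]},{"slide":[0,0,1],"rotation":[0,0,0]},{"slide":[0,0,1],"rotation":[0,0,0]},{"slide":[0,0,1],"rotation":[0,0,0]},{"slide":[0,0,0.4],"rotation":[0,0,0]},{"slide":[0,0,0],"rotation":[0,0,0]}])

```text
clock: 6.35
position: [0.5386, 0.2561, 0.0794]
orientation: [179.9, 0.2, -0.1]
ft_force: [-0.4, 0.1, -0.3]
opening: -0.0
finger_force: 0.0
```

>>> step_arm(targets=[{"slide":[0,0,0.2],"rotation":[0,0,0]},{"slide":[0,0,0.15],"rotation":[0,0,0]},{"slide":[0,0,0.1],"rotation":[0,0,0]},{"slide":[0,0,0.1],"rotation":[0,0,0]},{"slide":[0,0,0],"rotation":[0,0,0]}])

```text
clock: 6.85
position: [0.5413, 0.2578, 0.0663]
orientation: [-180.0, -0.2, 0.0]
ft_force: [0.4, -0.7, 5.5]
opening: 0.0
finger_force: 2.3
```

>>> step_arm(targets=[{"slide":[0,0,0.07],"rotation":[0,0,0]},{"slide":[0,0,0.07],"rotation":[0,0,0]},{"slide":[0,0,0],"rotation":[0,0,0]}])

```text
clock: 7.15
position: [0.5414, 0.2578, 0.0657]
orientation: [-180.0, -0.1, 0.0]
ft_force: [-8.4, -5.1, 23.6]
opening: -0.003
finger_force: 11.5
```

```bash
python3 - <<'E'
from h import *
from plant import robot,eyes
o=[]
for n,(x,y) in (("scene",(495,330)),("side",(206,388))):
    c=eyes.capture(n); np.savez(n+"1.npz",**c); o.append(cv2.resize(c["img"][y-45:y+45,x-60:x+60],None,fx=3.3,fy=3.3,interpolation=2))
    t=proj(c,[[.541,.257,.062],[.541,.257,.066]]); print(n,np.round(t,1).tolist())
    w=load(n+"0"); o[-1]=np.vstack([o[-1],cv2.resize(w["img"][y-45:y+45,x-60:x+60],None,fx=3.3,fy=3.3,interpolation=2)])
cv2.imwrite("pics/press1.png",np.hstack(o)[:600,:800,::-1])
S=[robot.observe() for _ in range(1)]; print(S[0]["position"],S[0]["ft_force"],S[0]["wrist_torque"],S[0]["joint_positions"])
E
```

```text
scene [[492.4, 337.2], [492.9, 335.9]]
side [[207.3, 391.8], [206.9, 390.8]]
[0.54142302 0.25784659 0.06570442] [-7.34768516 -3.83444177 22.38907397] [-0.82262276  1.42145271 -0.02012665] [ 2.03525316e+01  9.78855239e+00  1.08490984e+02 -3.66651468e-02
  6.16060966e+01  1.10341860e+02]
```

View pics/press1.png

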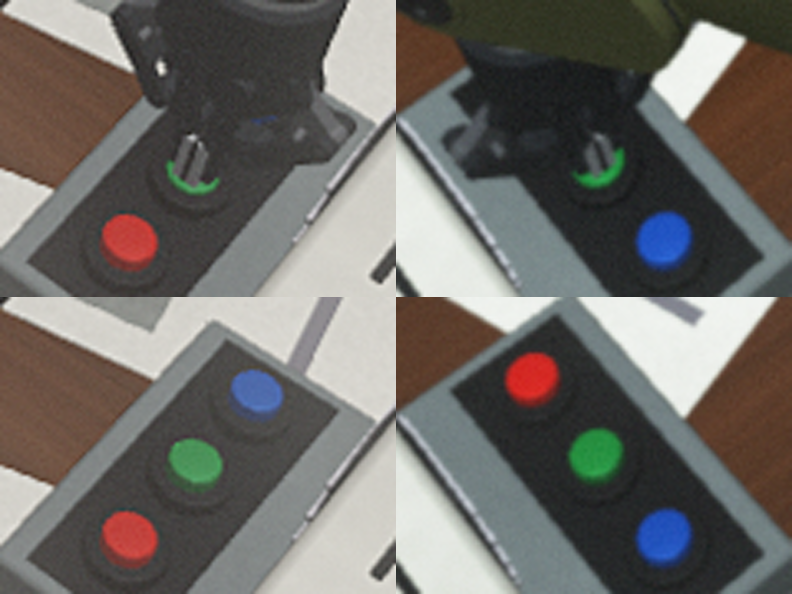

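The picture shows the shut fingertips inside the green key's circle, with a green ring visible all round. The force and torque readings put the contact at the tip. I'll log the force while releasing to verify full travel.

>>> step_arm(targets=[{"slide":[0,0,-0.14],"rotation":[0,0,0]},{"slide":[0,0,0],"rotation":[0,0,0]}])

```text
clock: 7.45
position: [0.5413, 0.2578, 0.067]
orientation: [-179.9, -0.2, 0.0]
ft_force: [1.8, -0.9, 4.4]
opening: 0.002
finger_force: 2.1
```

>>> step_arm(targets=[{"slide":[0,0,-0.1],"rotation":[0,0,0]},{"slide":[0,0,0],"rotation":[0,0,0]}])

```text
clock: 7.65
position: [0.541, 0.2578, 0.0688]
orientation: [-180.0, -0.1, 0.0]
ft_force: [1.8, -0.0, 2.0]
opening: -0.001
finger_force: 1.6
```

>>> step_arm(targets=[{"slide":[0,0,-0.1],"rotation":[0,0,0]},{"slide":[0,0,0],"rotation":[0,0,0]}])

```text
clock: 7.85
position: [0.5398, 0.2575, 0.0708]
orientation: [-180.0, 0.0, 0.0]
ft_force: [0.4, 1.0, 1.2]
opening: -0.004
finger_force: 1.0
```

>>> step_arm(targets=[{"slide":[0,0,-0.1],"rotation":[0,0,0]},{"slide":[0,0,0],"rotation":[0,0,0]}])

```text
clock: 8.05
position: [0.539, 0.2572, 0.0731]
orientation: [180.0, 0.1, 0.0]
ft_force: [0.7, 0.5, 0.1]
opening: 0.001
finger_force: 0.0
```

Green reached its stop: 1.2 N near contact, 5.5 N after 6 mm, then a rigid 23 N, and it came back up when released. Now blue.

>>> step_arm(targets=[{"slide":[0,0,-1],"rotation":[0,0,0]},{"slide":[-0.7,0,0],"rotation":[0,0,0]},{"slide":[-0.7,0,0],"rotation":[0,0,0]},{"slide":[-0.6,0,0],"rotation":[0,0,0]},{"slide":[0,0,0],"rotation":[0,0,0]},{"slide":[0,0,0.6],"rotation":[0,0,0]},{"slide":[0,0,0.4],"rotation":[0,0,0]},{"slide":[0,0,0],"rotation":[0,0,0]}])

```text
clock: 8.85
position: [0.4788, 0.2568, 0.0715]
orientation: [179.9, 0.2, -0.0]
ft_force: [-1.9, 0.2, 1.2]
opening: -0.0
finger_force: 0.8
```

>>> step_arm(targets=[{"slide":[0,0,0.1],"rotation":[0,0,0]},{"slide":[0,0,0.1],"rotation":[0,0,0]},{"slide":[0,0,0.1],"rotation":[0,0,0]},{"slide":[0,0,0],"rotation":[0,0,0]}])

```text
clock: 9.25
position: [0.4804, 0.2575, 0.066]
orientation: [180.0, -0.0, 0.0]
ft_force: [-3.1, -2.9, 8.0]
opening: -0.002
finger_force: 3.9
```

>>> step_arm(targets=[{"slide":[0,0,0.07],"rotation":[0,0,0]},{"slide":[0,0,0.05],"rotation":[0,0,0]},{"slide":[0,0,0],"rotation":[0,0,0]}])

```text
clock: 9.55
position: [0.4806, 0.2576, 0.0657]
orientation: [180.0, 0.0, 0.0]
ft_force: [-11.3, -5.5, 25.1]
opening: 0.0
finger_force: 12.7
```

>>> step_arm(targets=[{"slide":[0,0,-0.3],"rotation":[0,0,0]},{"slide":[0,0,-0.4],"rotation":[0,0,0]},{"slide":[0,0,-1],"rotation":[0,0,0]},{"slide":[0,0,-1],"rotation":[0,0,0]},{"slide":[0,0,-1],"rotation":[0,0,0]},{"slide":[0,0,-1],"rotation":[0,0,0]},{"slide":[0,0,-1],"rotation":[0,0,0]},{"slide":[0,0,-1],"rotation":[0,0,0]},{"slide":[0,0,-1],"rotation":[0,0,0]},{"slide":[0,0,-1],"rotation":[0,0,0]},{"slide":[0,0,-1],"rotation":[0,0,0]}], jaw=1)

```text
clock: 10.65
position: [0.4799, 0.2574, 0.3536]
orientation: [-180.0, -0.0, 0.0]
ft_force: [-0.1, -0.1, 0.5]
opening: 0.002
finger_force: 0.0
```

>>> step_arm(targets=[{"slide":[0.055,0.95,0],"rotation":[0,0,0]},{"slide":[0.055,0.95,0],"rotation":[0,0,0]},{"slide":[0.055,0.95,0],"rotation":[0,0,0]},{"slide":[0.055,0.95,0],"rotation":[0,0,0]},{"slide":[0.055,0.95,0],"rotation":[0,0,0]},{"slide":[0.055,0.95,0],"rotation":[0,0,0]},{"slide":[0.055,0.95,0],"rotation":[0,0,0]},{"slide":[0.055,0.95,0],"rotation":[0,0,0]},{"slide":[0.055,0.95,0],"rotation":[0,0,0]},{"slide":[0.055,0.95,0],"rotation":[0,0,0]},{"slide":[0.055,0.95,0],"rotation":[0,0,0]},{"slide":[0,0.4,0],"rotation":[0,0,0]}], jaw=-1)

```text
clock: 11.85
position: [0.4982, -0.0699, 0.3522]
orientation: [180.0, -0.0, -0.1]
ft_force: [0.1, -0.1, 1.2]
opening: 0.997
finger_force: 0.0
```

>>> step_arm(targets=[{"slide":[0,0,0],"rotation":[0,0,0]},{"slide":[0,0,0],"rotation":[0,0,0]}])

```text
clock: 12.05
position: [0.4982, -0.0675, 0.3522]
orientation: [-180.0, -0.0, 0.0]
ft_force: [0.8, 0.7, -0.1]
opening: 0.996
finger_force: 0.0
```

```bash
python3 - <<'E'
from h import *
from plant import robot,eyes
w=eyes.capture("wrist"); cv2.imwrite("pics/w2.png",w["img"][:,:,::-1]); np.savez("w2.npz",**w)
for k in eyes.silhouettes("cap","wrist"): print(round(float(k["p"]),2),np.round(k["location"],1),int(k["pixels"].sum()))
m=mask(w,"red",(320,240),230); ce=cen(m);print("red",ce,m.sum(),fray(w,ce,.160),fray(w,ce,.165),fray(w,ce,.17))
# refined: project cylinder through fisheye, match centroid
def fproj(P):
    q=P@w["world_to_cam"][:3,:3].T+w["world_to_cam"][:3,3];t=np.arctan2(np.hypot(q[:,0],q[:,1]),q[:,2]);r=t/np.hypot(q[:,0],q[:,1])
    return np.c_[w["cx"]+w["fx"]*r*q[:,0],w["cy"]+w["fy"]*r*q[:,1]]
a=np.linspace(0,2*np.pi,60)
def f(p):
    h=cv2.convexHull(fproj(np.vstack([np.c_[p[0]+.027*np.cos(a),p[1]+.027*np.sin(a),0*a+z] for z in (.14,.17)])).astype(np.float32));M=cv2.moments(h)
    return np.array([M["m10"]/M["m00"],M["m01"]/M["m00"]])-ce
print(least_squares(f,[.5,-.07],diff_step=1e-4).x, robot.observe()["position"])
E
```

```text
0.83 [445.2 178.5] 1540
0.79 [324.9 208.2] 3019
red [325.14004592 210.31846507] 2821 [ 0.4997791  -0.07052662  0.16      ] [ 0.50079829 -0.07049151  0.165     ] [ 0.50181748 -0.0704564   0.17      ]
[ 0.49988676 -0.07052382] [ 0.49817451 -0.06707376  0.35227918]
```

View pics/w2.png

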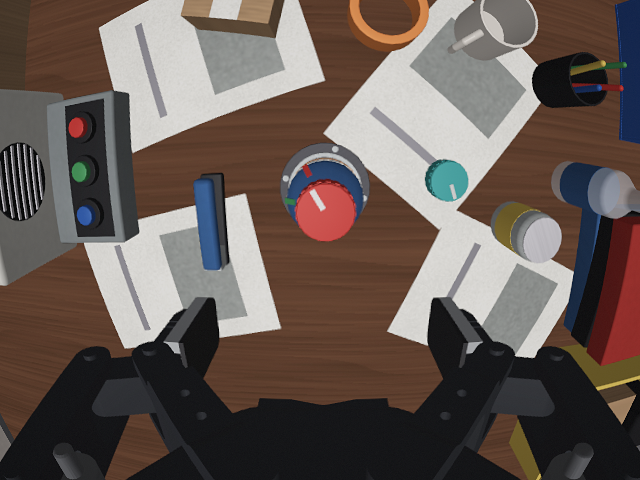

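The wrist view shows the red cap at (325,210), centred between the open fingers, with the turquoise cap off at (447,180). All three keys are up. Descending over the cap.

>>> step_arm(targets=[{"slide":[0.06,0.04,0.6],"rotation":[0,0,0]},{"slide":[0,0,1],"rotation":[0,0,0]},{"slide":[0,0,1],"rotation":[0,0,0]},{"slide":[0,0,1],"rotation":[0,0,0]},{"slide":[0,0,0.8],"rotation":[0,0,0]},{"slide":[0,0,0.7],"rotation":[0,0,0]},{"slide":[0,0,0.6],"rotation":[0,0,0]},{"slide":[0,0,0.6],"rotation":[0,0,0]},{"slide":[0,0,0.5],"rotation":[0,0,0]},{"slide":[0,0,0.47],"rotation":[0,0,0]},{"slide":[0,0,0],"rotation":[0,0,0]}])

```text
clock: 13.25
position: [0.4986, -0.0685, 0.1318]
orientation: [-179.9, 0.2, 0.0]
ft_force: [-0.9, -0.4, -1.0]
opening: 0.999
finger_force: 0.0
```

Now close on the cap, gently first.

>>> step_arm(targets=[{"slide":[0,0,0],"rotation":[0,0,0]},{"slide":[0,0,0],"rotation":[0,0,0]},{"slide":[0,0,0],"rotation":[0,0,0]},{"slide":[0,0,0],"rotation":[0,0,0]},{"slide":[0,0,0],"rotation":[0,0,0]},{"slide":[0,0,0],"rotation":[0,0,0]},{"slide":[0,0,0],"rotation":[0,0,0]},{"slide":[0,0,0],"rotation":[0,0,0]}], jaw=1, squeeze=30)

```text
clock: 14.05
position: [0.5007, -0.0695, 0.1348]
orientation: [180.0, -0.1, 0.0]
ft_force: [1.8, -1.0, 3.5]
opening: 0.625
finger_force: 32.9
```

>>> step_arm(targets=[{"slide":[0,0,0],"rotation":[0,0,0]},{"slide":[0,0,0],"rotation":[0,0,0]},{"slide":[0,0,0.08],"rotation":[0,0,0]},{"slide":[0,0,0.08],"rotation":[0,0,0]},{"slide":[0,0,0.07],"rotation":[0,0,0]},{"slide":[0,0,0],"rotation":[0,0,0]},{"slide":[0,0,0],"rotation":[0,0,0]}], squeeze=80)

```text
clock: 14.75
position: [0.5006, -0.0695, 0.1289]
orientation: [180.0, -0.1, 0.0]
ft_force: [-1.4, 1.5, 11.3]
opening: 0.614
finger_force: 83.4
```

>>> step_arm(targets=[{"slide":[0,0,-0.02],"rotation":[0,0,0]},{"slide":[0,0,0],"rotation":[0,0,0]}])

```text
clock: 14.95
position: [0.5006, -0.0694, 0.1289]
orientation: [180.0, -0.1, 0.0]
ft_force: [1.0, 0.2, 8.8]
opening: 0.614
finger_force: 83.1
```

>>> step_arm(targets=[{"slide":[0,0,-0.05],"rotation":[0,0,0]},{"slide":[0,0,0],"rotation":[0,0,0]}])

```text
clock: 15.15
position: [0.5005, -0.0695, 0.1302]
orientation: [180.0, -0.1, 0.0]
ft_force: [2.2, -1.4, 6.4]
opening: 0.607
finger_force: 83.0
```

>>> step_arm(targets=[{"slide":[0,0,0],"rotation":[0,0,-0.5]},{"slide":[0,0,0],"rotation":[0,0,-0.75]},{"slide":[0,0,0],"rotation":[0,0,-0.75]},{"slide":[0,0,0],"rotation":[0,0,-0.5]},{"slide":[0,0,0],"rotation":[0,0,0]}])

```text
clock: 15.65
position: [0.4999, -0.0693, 0.1297]
orientation: [-180.0, 0.0, 20.1]
ft_force: [0.5, 0.4, 7.1]
opening: 0.619
finger_force: 83.0
```

>>> step_arm(targets=[{"slide":[0,0,0],"rotation":[0,0,-0.5]},{"slide":[0,0,0],"rotation":[0,0,-0.75]},{"slide":[0,0,0],"rotation":[0,0,-0.75]},{"slide":[0,0,0],"rotation":[0,0,-0.75]},{"slide":[0,0,0],"rotation":[0,0,-0.75]},{"slide":[0,0,0],"rotation":[0,0,-0.75]},{"slide":[0,0,0],"rotation":[0,0,-0.5]},{"slide":[0,0,0],"rotation":[0,0,-0.25]},{"slide":[0,0,0],"rotation":[0,0,0]}])

```text
clock: 16.55
position: [0.4998, -0.0693, 0.1296]
orientation: [-180.0, 0.0, 60.0]
ft_force: [-0.7, 0.0, 6.5]
opening: 0.618
finger_force: 83.0
```

```bash
python3 - <<'E'
from h import *
from plant import robot,eyes
s=robot.observe();print(s["position"],s["orientation"],s["ft_force"],s["wrist_torque"])
o=[]
for n,(x,y) in (("scene",(368,205)),("side",(361,280))):
    c=eyes.capture(n); o.append(cv2.resize(c["img"][y-50:y+50,x-65:x+65],None,fx=3,fy=3,interpolation=2))
w=eyes.capture("wrist"); o2=cv2.resize(w["img"][130:330,190:450],None,fx=1.5,fy=1.5)
cv2.imwrite("pics/twist.png",np.vstack([np.hstack(o),np.hstack([o2,0*o2])])[:600,:800,::-1])
E
```

```text
[ 0.49979423 -0.06926794  0.12964394] [-1.79969756e+02  1.06602027e-02  6.00382955e+01] [-0.69057477  0.04656865  6.45683993] [-0.034183   -0.05748695 -0.02521169]
```

View pics/twist.png

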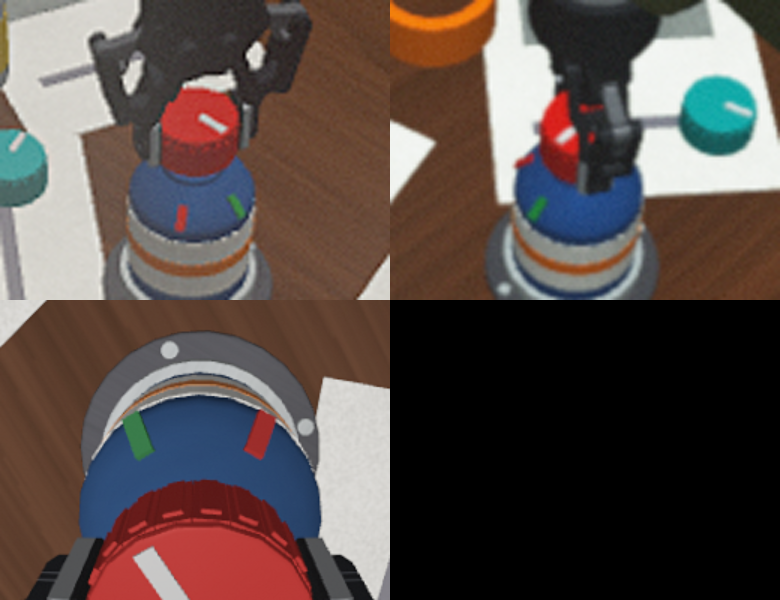

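The white line now points at the green mark in all views, so the cap is free. Lifting straight up.

>>> step_arm(targets=[{"slide":[0,0,-0.15],"rotation":[0,0,0]},{"slide":[0,0,-0.2],"rotation":[0,0,0]},{"slide":[0,0,-0.3],"rotation":[0,0,0]},{"slide":[0,0,-0.3],"rotation":[0,0,0]},{"slide":[0,0,-0.3],"rotation":[0,0,0]},{"slide":[0,0,0],"rotation":[0,0,0]}])

```text
clock: 17.3
position: [0.5005, -0.0694, 0.1683]
orientation: [179.9, -0.0, 60.0]
ft_force: [-0.3, -0.2, 0.2]
opening: 0.617
finger_force: 83.8
```

>>> step_arm(targets=[{"slide":[0,0,-0.4],"rotation":[0,0,0]},{"slide":[0,0,-0.5],"rotation":[0,0,0]},{"slide":[0,0,-0.6],"rotation":[0,0,0]},{"slide":[0,0,-0.6],"rotation":[0,0,0]},{"slide":[0,0,-0.5],"rotation":[0,0,0]},{"slide":[0,0,-0.3],"rotation":[0,0,0]},{"slide":[0,0,-0.1],"rotation":[0,0,0]},{"slide":[0,0,0],"rotation":[0,0,0]},{"slide":[0,0,0],"rotation":[0,0,0]},{"slide":[0,0,0],"rotation":[0,0,0]},{"slide":[0,0,0],"rotation":[0,0,0]}])

```text
clock: 18.4
position: [0.4996, -0.0692, 0.256]
orientation: [-179.9, 0.0, 60.0]
ft_force: [-0.1, 0.7, -1.5]
opening: 0.615
finger_force: 83.8
```

```bash
python3 - <<'E'
from h import *
from plant import robot,eyes
o=[];C=[];ce=[]
for n,at in (("scene",(368,140)),("side",(361,240))):
    c=eyes.capture(n); C.append(c); t=proj(c,[.5,-.07,.274])[0]; m=mask(c,"red",t,35); ce.append(cen(m)); print(n,t,ce[-1],m.sum())
    o.append(cv2.resize(c["img"],(400,300)))
r=least_squares(lambda x:np.hstack([cyl(C[i],x[0],x[1],.027,x[2],x[2]+.03)-ce[i] for i in (0,1)]),[.5,-.07,.259],diff_step=1e-4);print(r.x,r.fun)
w=eyes.capture("wrist")["img"]; o2=cv2.resize(w,(400,300))
cv2.imwrite("pics/end.png",np.vstack([np.hstack(o),np.hstack([o2,0*o2])])[:,:,::-1])
s=robot.observe();print(s["clock"],s["position"],s["orientation"],s["ft_force"],s["finger_force"],s["joint_velocities"])
E
```

```text
scene [370.20328713 146.43499888] [371.97810219 145.63868613] 762
side [364.61428716 229.53627755] [356.01253133 229.18295739] 349
[ 0.50639068 -0.05791252  0.26756882] [ 1.26522255  1.55497954  1.06809506 -1.58965534]
18.55 [ 0.49981679 -0.06925944  0.25645802] [-1.79964419e+02  1.04790779e-02  6.00064379e+01] [ 0.76037133  0.40544121 -0.38697791] 83.84967288002372 [-0.05206064 -0.08436298 -0.09786525 -0.03091122  0.17620071  0.03598591]
```

View pics/end.png

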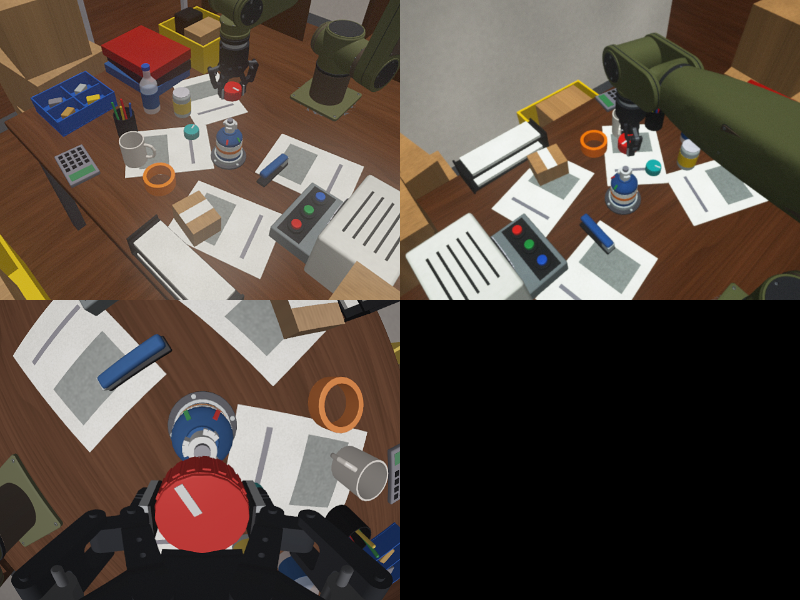

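The cap is held level over the open bottle mouth and nothing else has moved. In the scene view its centre is within 2 px of where a lower edge 100 mm above the rim should appear. Handing in.

```bash
python3 -c "
from plant import order
print(order.hand_in())"
```

```text
the job is handed in; nothing more can be done
None
```

I pressed and released the green and then the blue key, kept off the red one, twisted the red cap free and lifted it off, and handed the job in at about 18.6 s with the cap held level and still about 10 cm above the rim; no verdict came back.

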